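Brush out the setting cups, plug them and start the soak timer

TASK

Brush out every open steel setting cup on the granite with the long brush, from the tallest cup to the lowest: in each, take the brush down to the bottom, up to the mouth, and down to the bottom again. Hang the brush back head down in its tube and close every cup with one of the grey dust plugs, fully home with the flange on the rim, the cups left standing upright on the granite. Last of all press the timer's button fully down and let it come up again; do not disturb the gauges and rings lying about.

Things in the scene. Friction and masses are not known exactly. Their poses are not given: they have to be found in the camera images.
- cup_tall: round open-topped bright steel setting cup standing on the granite, 72 mm across, 110 mm high, bore 60 mm wide and 100 mm deep (inner floor 10 mm above the underside); heavy (about 0.8 kg) but loose. Origin: centre of the underside, z up along the bore. May be absent
- cup_mid: round open-topped bright steel setting cup standing on the granite, 72 mm across, 90 mm high, bore 60 mm wide and 80 mm deep (inner floor 10 mm above the underside); heavy (about 0.8 kg) but loose. Origin: centre of the underside, z up along the bore. May be absent
- cup_low: round open-topped bright steel setting cup standing on the granite, 72 mm across, 70 mm high, bore 60 mm wide and 60 mm deep (inner floor 10 mm above the underside); heavy (about 0.8 kg) but loose. Origin: centre of the underside, z up along the bore. May be absent
- plug0: dust plug, one of three alike, any fits any cup; 89 mm high, stands on its foot. From the foot up: grey taper 44 mm wide growing to 56 mm, 28 mm high; grey flange 72 mm wide, 8 mm thick (lies on a cup's rim when home); aluminium stem 18 mm thick, 45 mm long (grip here); end knob 28 mm wide, 8 mm high. Origin: centre of the foot, z up along the stem
- plug1: dust plug, one of three alike, any fits any cup; 89 mm high, stands on its foot. From the foot up: grey taper 44 mm wide growing to 56 mm, 28 mm high; grey flange 72 mm wide, 8 mm thick (lies on a cup's rim when home); aluminium stem 18 mm thick, 45 mm long (grip here); end knob 28 mm wide, 8 mm high. Origin: centre of the foot, z up along the stem
- plug2: dust plug, one of three alike, any fits any cup; 89 mm high, stands on its foot. From the foot up: grey taper 44 mm wide growing to 56 mm, 28 mm high; grey flange 72 mm wide, 8 mm thick (lies on a cup's rim when home); aluminium stem 18 mm thick, 45 mm long (grip here); end knob 28 mm wide, 8 mm high. Origin: centre of the foot, z up along the stem
- brush: upright brush 191 mm long. From the tip up: bristle head 43 mm wide, 60 mm long; 10 mm steel rod; black guard disc 72 mm wide, 6 mm thick, underside 125 mm above the tip; wooden handle 18 mm thick, from 131 to 181 mm (grip here); end knob 28 mm wide, 10 mm high. Starts hanging head down in its tube, disc on the tube's rim. Origin: bristle tip; z towards the handle end
- brush_tip (a point): the bristle tip, lower end of the brush
- brush_grip (a point): middle of the brush's wooden handle, 156 mm above the tip
- stand: fixed upright aluminium tube, 64 mm across, 130 mm high, bore 52 mm, on a 120 mm square foot plate 6 mm thick: the brush's tube. Origin: centre of the underside; with the brush home its tip is 6 mm above this
- stand_mouth (a point): centre of the brush tube's mouth, at its rim
- timer_button (a joint): travel of the timer's push button, m: 0 released, 0.006 fully down; spring, about 5 N
- timer_button_top (a point): centre of the top of the button cap, 36 mm wide, steel, pushed straight down; on top of the fixed grey timer box (130 x 150 x 55 mm)
- angle_gauge: matte steel angle gauge, two bars 20 mm high making a 45 degree corner, 110 mm long, lying flat; bystander
- ejector_pin: bright steel ejector pin, 12 mm thick, 136 mm long, lying along its x; bystander
- block_holder: open green plastic holder of steel gauge blocks, 90 x 150 x 36 mm; bystander
- depth_rod: brass depth rod 10 mm thick, 150 mm long along its x, with a 70 mm brass cross bar 14 mm high; bystander
- master_ring: carbide master ring, 64 mm across, 20 mm high, lying flat; bystander
- master_ring_b: smaller carbide master ring, 52 mm across, 18 mm high, lying flat; bystander
Mind the look-alikes: they are no part of the job. Leave any purple or turquoise look-alike of the cup_tall alone.

How it is judged:
By the outcome, as a careful person would: the job done as asked, in the order asked, and still so for the second after the job is handed in, with the robot touching nothing.
Of cup_tall, cup_mid, cup_low only 2 to 3 are there at a start; the rules pass over those that are not, and their reading is None.
At some moment in a run one of plug0, plug1, plug2 may be knocked a few centimetres aside while the robot is not near it.
Once in a run the grip may slacken for a moment while it holds something.
It also fails if it takes over 210 s, if anything falls off the work surface, if the arm or the gripper's body presses on something with over 40 N, if the wrist force passes 120 N, or if a joint passes its speed limit or range.

ROBOT

A 6-joint arm with a two-finger parallel gripper is mounted at the origin on the work surface. World frame = base frame: x ahead of the robot, y to its left, z up, the work surface at z = 0. Lengths are in m, angles in degrees, forces in N, time in s.
With the tool pointing down it reaches from about 0.275 to 0.75 m from the base axis. Payload 10.2 kg.
Tool frame: the origin (TCP) lies midway between the tips of the shut fingers; the grasp point (between the pads) lies 19 mm behind it; z points along the fingers, y is the line along which they close (so a half turn about z gives the same grasp; the last joint's range is limited). The gripper opens to 85 mm and grips with 20 to 120 N. Pads are 22 mm wide; open, the fingers measure 114 mm over their backs; the gripper's body (76 mm by 85 mm) begins 54 mm behind the grasp point. The pads swing forward as they close: fully open they stand 13 mm farther back than shut.
Start: joints at [63.633, 17.928, 85.812, -0, 76.261, -12.8], TCP at [0.123, 0.51, 0.208] pointing down, gripper open.
Joint ranges: [-168.41, 168.41], [-55.51, 124.54], [10.69, 146.95], [-70.63, 250.63], [1, 178], [-165.06, 165.06]. Speed limits (degrees/s): [136.94, 136.94, 172.46, 180, 180, 180].

INTERFACE

Orientations are given as a 3x3 rotation matrix whose columns are the frame's x, y, z axes.
In Python, from workcell import r gives the robot as it stands.
- The arm moves only by the tool jog_arm, never from a script. Its arguments are lists of equal length, an entry for each row: "delta_pos": the shift along the tool's x, y, z in cm, a list of three; "spin": the turn about the tool's z in rad. In form: {"delta_pos": [[x, y, z], ...], "spin": [spin, ...]}. A call has 1 to 12 rows; each row shifts and turns the commanded pose from where the row before left it, along the tool's axes as they then stand; what a row does not reach is not made up. A row lasts 1/10 s, in which the tool goes at most 50 mm and 8.59 degrees, less where a joint would pass 70% of its speed; a pose out of reach is approached as far as the arm can. A call is refused whole if a number of a shift passes 5 or a number of a turn 0.15, either way. A call with a gripper value outside its range is refused whole. "jaw" is the opening, from -1 (shut) to 1 (fully open), set as the call begins (left out, the last holds). The fingers move at their own pace and stop on an object; the grip force is fixed at half the most. Time passes only in rows, so rows that do not move let the fingers close. It gives the time, the measured TCP pose, the force, the opening and the grip force at its end, in the units of the state.
- r.get_state(): the state, without advancing time (a new reading comes with each control period).
- r.get_image(name): name is "scene" or "top" or "wrist"; returns a dict with "image" (384x512x3 uint8, red, green, blue), "intrinsics" (3x3 intrinsics, pixels), "extrinsics" (4x4, takes a point from camera to world coordinates). Camera axes: x right, y up, looking along -z (the intrinsics and any distortion apply to the point x, -y, -z); pixel columns grow to the right and rows downward; lengths in m; the calibration is good to about 2 mm. The wrist camera is an equidistant fisheye: a pixel r from the principal point sees the ray r / f radians off the axis. A picture is of the moment at which its call begins. There is no depth.
- r.job_done(): hands the job in; it is judged then, once.
The state is a dict: "time_s": time; "joints": joint angles; "joint_vel": joint speeds; "effort": joint torques, N m; "tool_pos": TCP position; "orientation": TCP orientation; "ft_force": force on the tool from outside, world axes, zero at the start; "torque": the same for the moment, N m; "opening": opening from 0.0 (shut) to 1.0 (fully open); "grasp_force": force on a finger pad.
Only numpy, scipy, OpenCV 4.12 (cv2) and the standard library are available. Lean on these libraries where they do the work, as an engineer would, in place of code of your own. Each camera call takes 0.05 s, during which the arm holds its last target. There are 200 camera calls.

## Working session

There is one attempt and no reset: what is moved stays moved. The work goes in short steps, Python scripts to look and compute and a tool call to move; the robot and the scene stay as the last step left them, time stands still between calls to the robot, and variables do not carry over. Pictures are saved under pics/ and viewed, at most 18 in all, crops included, and the job is handed in when it is done.

Besides the shell and the picture viewer there is one more tool, called after "Request:" as a command line: name --pt "numbers of a row" for each row, then --argument value for the rest. jog_arm: Moves the arm, as the interface text tells. Its arguments: {"type":"object","properties":{"delta_pos":{"type":"array"},"spin":{"type":"array"},"jaw":{"type":"number"}},"required":["delta_pos","spin"]}

```bash
ls; mkdir -p pics; python3 - <<'E'
from workcell import r
import cv2,numpy as np
for n in("scene","top","wrist"):
    d=r.get_image(n); cv2.imwrite(f"pics/{n}0.png",d["image"][:,:,::-1]); print(n,d["intrinsics"],np.round(d["extrinsics"],3).tolist(),[k for k in d])
s=r.get_state();print(s)
E
```

```text
pics
scene [[477.41745962   0.         255.2865814 ]
 [  0.         477.41745962 188.53899954]
 [  0.           0.           1.        ]] [[-0.083, -0.775, 0.626, 1.279], [0.996, -0.054, 0.066, 0.068], [-0.017, 0.629, 0.777, 1.071], [0.0, 0.0, 0.0, 1.0]] ['image', 'intrinsics', 'extrinsics']
top [[467.46364698   0.         252.45401996]
 [  0.         467.46364698 189.63476028]
 [  0.           0.           1.        ]] [[-0.029, 0.996, -0.087, 0.413], [-1.0, -0.028, 0.012, 0.018], [0.01, 0.088, 0.996, 1.445], [0.0, 0.0, 0.0, 1.0]] ['image', 'intrinsics', 'extrinsics']
wrist [[297.31863964   0.         250.43903492]
 [  0.         297.31863964 192.02535951]
 [  0.           0.           1.        ]] [[0.235, -0.921, -0.31, 0.044], [0.972, 0.222, 0.076, 0.529], [-0.001, -0.319, 0.948, 0.372], [0.0, 0.0, 0.0, 1.0]] ['image', 'intrinsics', 'extrinsics']
{'time_s': 0.15, 'joints': array([ 6.36318598e+01,  1.79531254e+01,  8.58432586e+01, -2.06350111e-04,
        7.62601763e+01, -1.27991945e+01]), 'joint_vel': array([ 0.09787175,  0.00045092, -0.12105373,  0.13740163, -0.11237295,
        0.00539864]), 'effort': array([ 3.09900810e-03, -4.12362957e+01, -2.59795797e+01, -4.34586366e-05,
        3.20313600e-03, -5.87652926e-05]), 'tool_pos': array([0.12308446, 0.51015252, 0.20716215]), 'orientation': array([[-9.72088459e-01,  2.34614234e-01, -4.35301378e-04],
       [ 2.34614539e-01,  9.72088079e-01, -8.86011569e-04],
       [ 2.15280355e-04, -9.63409652e-04, -9.99999513e-01]]), 'ft_force': array([-0.89834429, -0.03554124, -0.00381909]), 'torque': array([-0.03980564,  0.00053949,  0.00320993]), 'grasp_force': 0.0, 'opening': 1.000674587745009}
```

View pics/top0.png

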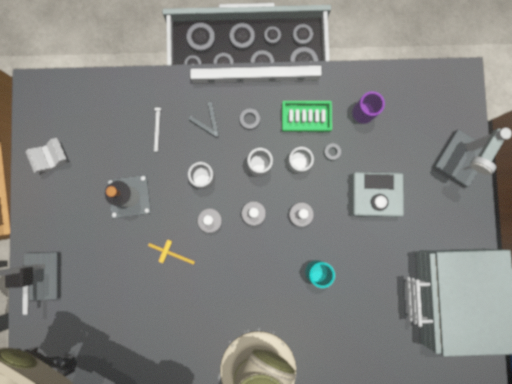

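View pics/scene0.png

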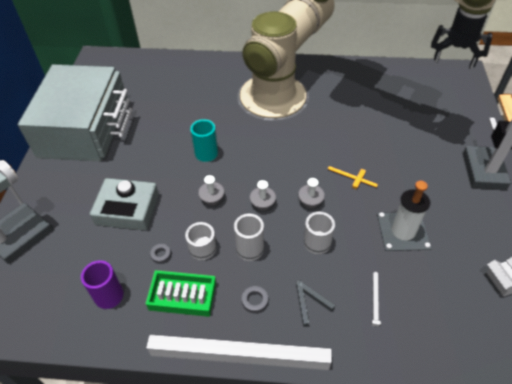

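The top view shows bright steel cups at (201,175), (260,161) and (301,159). The plugs are at (209,220), (253,213) and (301,214), the brush and stand at (118,193), and the timer button at (380,201). The look-alikes are purple (371,104) and turquoise (321,274), and I'll leave those. In the scene view the steel cups are at (201,240), (249,236, tallest) and (319,231). I'll check them in an enlarged crop with model overlays.

```bash
cat > h.py <<'E'
import numpy as np, cv2
from workcell import r
class Cam:
    def __init__(s,n):
        d=r.get_image(n); s.n=n; s.im=np.ascontiguousarray(d["image"][:,:,::-1]); s.K=d["intrinsics"]; s.E=d["extrinsics"]; s.Ei=np.linalg.inv(s.E)
    def proj(s,P):
        P=np.atleast_2d(P); c=P@s.Ei[:3,:3].T+s.Ei[:3,3]; c=c*[1,-1,-1]
        if s.n=="wrist":
            rr=np.hypot(c[:,0],c[:,1]); th=np.arctan2(rr,c[:,2]); k=np.where(rr>1e-9,th/np.maximum(rr,1e-9),0); xy=c[:,:2]*k[:,None]
        else: xy=c[:,:2]/c[:,2:]
        return xy*[s.K[0,0],s.K[1,1]]+s.K[:2,2]
    def back(s,uv,z):
        p=(np.array(uv,float)-s.K[:2,2])/[s.K[0,0],s.K[1,1]]
        if s.n=="wrist":
            th=np.hypot(*p); d=np.array([*(p/max(th,1e-9)*np.sin(th)),np.cos(th)])
        else: d=np.array([*p,1.])
        w=s.E[:3,:3]@(d*[1,-1,-1]); o=s.E[:3,3]; return o+w*(z-o[2])/w[2]
def ring(x,y,z,R,n=72):
    t=np.linspace(0,2*np.pi,n,endpoint=False); return np.c_[x+R*np.cos(t),y+R*np.sin(t),np.full(n,z)]
E
python3 - <<'E'
from h import *
t=Cam("top");s=Cam("scene")
for n,uv,z in [("mid",(201,175),.09),("tall",(260,161),.11),("low",(301,159),.07),("pA",(209,220),.089),("pB",(253,213),.089),("pC",(301,214),.089),("brush",(111.5,191.5),.197),("btn",(380,201),.06)]:
    print(n,t.back(uv,z).round(3))
for n,uv,z in [("low",(201,233),.07),("tall",(249,226),.11),("mid",(320,223),.09),("pA",(313,183),.089),("pB",(263,186),.089),("pC",(209,180),.089),("brush",(421,185),.197),("btn",(124,187),.06)]:
    print(n,s.back(uv,z).round(3))
cv2.imwrite("pics/c1.png",cv2.resize(t.im[135:245,90:400],None,fx=2.5,fy=2.5,interpolation=3))
c=cv2.resize(s.im[160:260,90:440],None,fx=2.28,fy=2.28,interpolation=3)
a=cv2.resize(t.im[135:245,90:410],None,fx=2.5,fy=2.5,interpolation=3)
cv2.imwrite("pics/c1.png",np.vstack([a[:,:798],c[:,:798]]))
E
```

```text
mid [0.58 0.15 0.09]
tall [ 0.613 -0.023  0.11 ]
low [ 0.622 -0.146  0.07 ]
pA [0.448 0.13  0.089]
pB [0.465 0.002 0.089]
pC [ 0.458 -0.137  0.089]
brush [0.529 0.379 0.197]
btn [ 0.49  -0.378  0.06 ]
low [ 0.625 -0.141  0.07 ]
tall [ 0.623 -0.019  0.11 ]
mid [0.587 0.155 0.09 ]
pA [0.458 0.136 0.089]
pB [0.478 0.004 0.089]
pC [ 0.467 -0.142  0.089]
brush [0.537 0.382 0.197]
btn [ 0.484 -0.379  0.06 ]
```

View pics/c1.png

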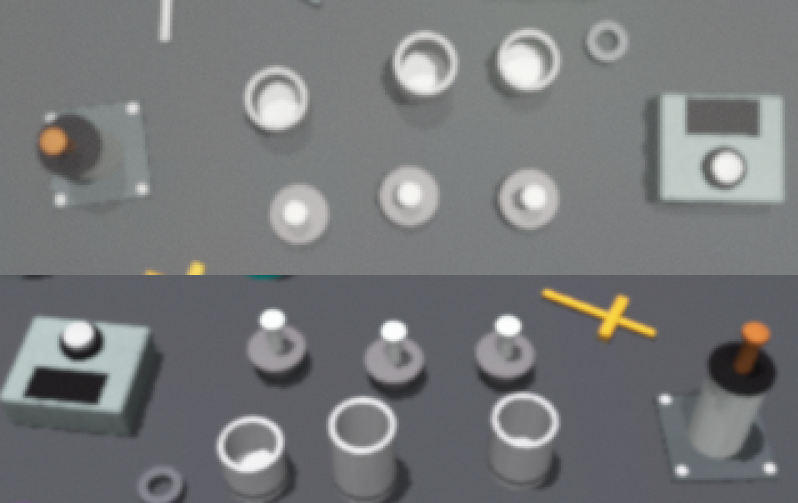

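Crop: the steel cups in the top row are mid at (201,175), tall at (260,161) and low at (301,159). The lower scene strip confirms the heights. All three are bare steel, so none is the purple or turquoise look-alike. Next I refine positions with ring-template fits.

```bash
cat >> h.py <<'E'
from scipy.ndimage import map_coordinates
from scipy.optimize import minimize
def samp(c,P,ch=None):
    g=c.im.astype(float); g=g.mean(2) if ch is None else g@np.array(ch,float)
    uv=c.proj(P); return map_coordinates(cv2.GaussianBlur(g,(0,0),.6),[uv[:,1],uv[:,0]],order=1,mode="nearest")
def fit(c,xy,plus,minus,ch=None,span=.016):
    """plus/minus: lists of (z,R); maximise mean plus - mean minus"""
    f=lambda p:-(np.mean([samp(c,ring(*p,z,R),ch).mean() for z,R in plus])-np.mean([samp(c,ring(*p,z,R),ch).mean() for z,R in minus]))
    g=np.arange(-span,span+1e-6,.002); b=min(((f((xy[0]+a,xy[1]+d)),xy[0]+a,xy[1]+d) for a in g for d in g))
    m=minimize(f,b[1:],method="Nelder-Mead",options=dict(initial_simplex=[b[1:],(b[1]+.002,b[2]),(b[1],b[2]+.002)],xatol=1e-5)); return m.x,-m.fun
def cup(c,xy,h): return fit(c,xy,[(h,.0315),(h,.033),(h,.0345)],[(h,.040)])
def plug(c,xy,z=0): return fit(c,xy,[(z+.036,.034),(z+.036,.035),(z+.089,.011)],[(z+.036,.039),(z+.089,.018)])
E
python3 - <<'E'
from h import *
C=[Cam("top"),Cam("scene")]
R=lambda v:(v[0]*1000).round(1).tolist()+[round(v[1],1)]
for n,xy in dict(a=(.584,.153),b=(.618,-.021),c=(.623,-.143)).items():
    for h in (.07,.09,.11): print(n,h,[R(cup(c,xy,h)) for c in C])
for n,xy in dict(A=(.453,.133),B=(.471,.003),C=(.462,-.139)).items(): print(n,[R(plug(c,xy)) for c in C])
o=(-1,0,1)
print("knob",[R(fit(c,(.533,.38),[(.197,.005),(.197,.010),(.197,.013)],[(.197,.018)],o)) for c in C])
print("disc",[R(fit(c,(.533,.38),[(.137,.039)],[(.137,.034)])) for c in C])
print("btn",[R(fit(c,(.487,-.378),[(z,.013),(z,.006)],[(z,.021)])) for c in C for z in (.06,.07,.08)])
from scipy.ndimage import label
for c in C:
    t=(c.im.min(2)>175).astype(np.uint8); n,l,st,ce=cv2.connectedComponentsWithStats(t)
    print(c.n,[(ce[i].round(1).tolist(),st[i,4],c.back(ce[i],.006).round(4)[:2].tolist()) for i in range(1,n) if 2<st[i,4]<40 and np.linalg.norm(c.back(ce[i],.006)[:2]-[.53,.36])<.12])
E
```

```text
a 0.07 [[586.1, 155.1, np.float64(61.0)], [573.0, 155.9, np.float64(79.1)]]
a 0.09 [[583.7, 153.1, np.float64(64.2)], [587.1, 154.2, np.float64(86.7)]]
a 0.11 [[581.0, 151.0, np.float64(66.1)], [601.3, 152.3, np.float64(90.1)]]
b 0.07 [[623.1, -23.4, np.float64(57.9)], [593.2, -24.7, np.float64(65.7)]]
b 0.09 [[620.1, -22.8, np.float64(62.8)], [606.9, -22.8, np.float64(77.8)]]
b 0.11 [[616.9, -22.3, np.float64(66.4)], [620.6, -21.0, np.float64(86.2)]]
c 0.07 [[623.7, -146.8, np.float64(63.6)], [626.9, -145.3, np.float64(88.5)]]
c 0.09 [[620.4, -144.4, np.float64(65.5)], [639.9, -141.2, np.float64(91.3)]]
c 0.11 [[617.4, -142.0, np.float64(65.9)], [644.6, -120.6, np.float64(10.5)]]
A [[449.2, 133.3, np.float64(23.9)], [453.0, 135.0, np.float64(47.5)]]
B [[467.0, -0.1, np.float64(27.0)], [470.5, 1.4, np.float64(48.5)]]
C [[459.4, -144.1, np.float64(29.1)], [462.9, -143.0, np.float64(47.8)]]
knob [[530.2, 381.1, np.float64(80.1)], [536.4, 382.2, np.float64(111.3)]]
disc [[529.4, 381.1, np.float64(23.6)], [536.5, 381.9, np.float64(36.9)]]
btn [[488.4, -377.5, np.float64(94.0)], [487.9, -374.6, np.float64(94.7)], [487.4, -371.8, np.float64(95.3)], [482.9, -377.9, np.float64(103.2)], [490.5, -373.7, np.float64(104.5)], [498.1, -369.5, np.float64(105.7)]]
top [([142.6, 177.9], np.int32(17), [0.586, 0.3386]), ([109.8, 181.4], np.int32(5), [0.5779, 0.4397]), ([146.5, 210.0], np.int32(16), [0.4864, 0.3275]), ([113.7, 214.5], np.int32(14), [0.4755, 0.428])]
scene [([381.3, 214.3], np.int32(15), [0.4871, 0.3292]), ([427.0, 244.3], np.int32(18), [0.576, 0.4393]), ([388.9, 245.4], np.int32(17), [0.5865, 0.3405])]
```

Both cameras agree best at tall (617–620, -22), mid (585, 154) and low (625, -146). The stand's foot corners give (532, 383). I move above the brush.

Request:
jog_arm --pt "0 0 -4" --pt "0 0 -4" --pt "-4.55 -1.41 0" --pt "-4.55 -1.41 0" --pt "-4.55 -1.41 0" --pt "-4.55 -1.41 0" --pt "-4.55 -1.41 0" --pt "-4.55 -1.41 0" --pt "-4.55 -1.41 0" --pt "-4.5 -1.41 0" --pt "-4.5 -1.42 0" --pt "0 0 0" --spin '[-0.118,-0.1185,0,0,0,0,0,0,0,0,0,0]' --jaw 1

```text
time_s: 1.55
tool_pos: [0.536, 0.3802, 0.285]
orientation: [[-1.0, 0.006, -0.002], [0.006, 1.0, -0.002], [0.002, -0.002, -1.0]]
ft_force: [0.4, 0.2, -0.4]
opening: 0.999
grasp_force: 0.0
```

```bash
python3 - <<'E'
from h import *
w=Cam("wrist"); s=r.get_state(); print(s["tool_pos"].round(4),s["orientation"].round(3).tolist(),s["joints"].round(0),s["time_s"])
im=w.im.copy()
for z,R,c in [(.197,.014,(0,0,255)),(.137,.036,(0,255,0))]:
    cv2.polylines(im,[w.proj(ring(.532,.383,z,R)).round().astype(int)],True,c,1)
cv2.imwrite("pics/w1.png",im)
E
```

```text
[0.5337 0.3817 0.2858] [[-1.0, 0.004, -0.002], [0.004, 1.0, -0.001], [0.002, -0.001, -1.0]] [ 25.  34.  50.  -0.  96. -64.] 1.6
```

View pics/w1.png

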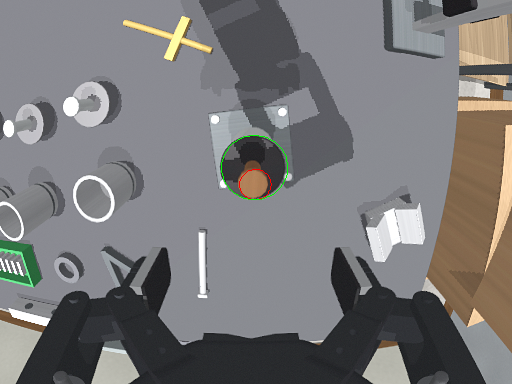

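The wrist view shows the brush knob at (253,183) and its disc at (253,168). The overlay for (532,383) matches, so I descend and grip.

Request:
jog_arm --pt "0.17 0.13 3" --pt "0 0 3" --pt "0 0 3" --pt "0 0 2.5" --pt "0 0 1.5" --pt "0 0 1" --pt "0 0 0" --pt "0 0 0" --spin '[0,0,0,0,0,0,0,0]'

```text
time_s: 2.4
tool_pos: [0.5299, 0.385, 0.1487]
orientation: [[-1.0, -0.0, 0.001], [-0.0, 1.0, 0.001], [-0.001, 0.001, -1.0]]
ft_force: [0.8, -0.5, -0.5]
opening: 1.001
grasp_force: 0.0
```

Request:
jog_arm --pt "0 0 0" --pt "0 0 0" --pt "0 0 0" --pt "0 0 0" --pt "0 0 0" --pt "0 0 0" --pt "0 0 0" --pt "0 0 0" --pt "0 0 0" --pt "0 0 0" --pt "0 0 0" --pt "0 0 0" --spin '[0,0,0,0,0,0,0,0,0,0,0,0]' --jaw -1

```text
time_s: 3.6
tool_pos: [0.5301, 0.3846, 0.148]
orientation: [[-1.0, 0.0, 0.001], [0.0, 1.0, 0.0], [-0.001, 0.0, -1.0]]
ft_force: [0.5, -1.2, 4.9]
opening: 0.299
grasp_force: 58.9
```

```bash
python3 - <<'E'
from h import *
w=Cam("wrist")
R=lambda v:(v[0]*1000).round(1).tolist()+[round(v[1],1)]
for n,xy,h in [("mid",(.586,.154),.09),("tall",(.619,-.022),.11),("low",(.625,-.146),.07)]: print(n,R(cup(w,xy,h)))
print(w.proj([[.586,.154,.09]]))
E
```

```text
mid [583.8, 153.8, np.float64(97.4)]
tall [600.4, -5.7, np.float64(9.1)]
low [622.1, -71.7, np.float64(8.8)]
[[ 35.01923268 247.662464  ]]
```

Request:
jog_arm --pt "0 0 -1" --pt "0 0 -2" --pt "0 0 -2.5" --pt "0 0 -2.5" --pt "0 0 -2.5" --pt "0 0 -2.5" --pt "0 0 -2" --pt "0 0 -0.5" --pt "0 0 0" --pt "0 0 0" --spin '[0,0,0,0,0,0,0,0,0,0]'

```text
time_s: 4.65
tool_pos: [0.5296, 0.3845, 0.301]
orientation: [[-1.0, 0.0, -0.002], [0.0, 1.0, -0.001], [0.002, -0.001, -1.0]]
ft_force: [0.4, 0.4, -1.0]
opening: 0.302
grasp_force: 59.0
```

```bash
python3 - <<'E'
from h import *
s=r.get_state(); p=s["tool_pos"]; print(p.round(4),s["ft_force"].round(1))
out=[]
for n in("wrist","scene"):
    w=Cam(n); im=w.im.copy(); x,y=.532+p[0]-.530,p[1]; z0=p[2]-.142
    for z,R,c in [(0,.0215,(255,0,0)),(.06,.0215,(255,0,0)),(.125,.036,(0,255,0)),(.191,.014,(0,0,255))]:
        cv2.polylines(im,[w.proj(ring(x,y,z0+z,R)).round().astype(int)],True,c,1)
    u,v=w.proj([[x,y,z0+.08]])[0]; a,b=int(np.clip(u-80,0,352)),int(np.clip(v-110,0,184)); out.append(cv2.resize(im[b:b+200,a:a+160],None,fx=2.4,fy=2.4,interpolation=3)); print(n,a,b)
cv2.imwrite("pics/b1.png",np.hstack(out))
E
```

```text
[0.5296 0.3845 0.301 ] [ 0.4  0.4 -1. ]
wrist 171 90
scene 346 61
```

View pics/b1.png

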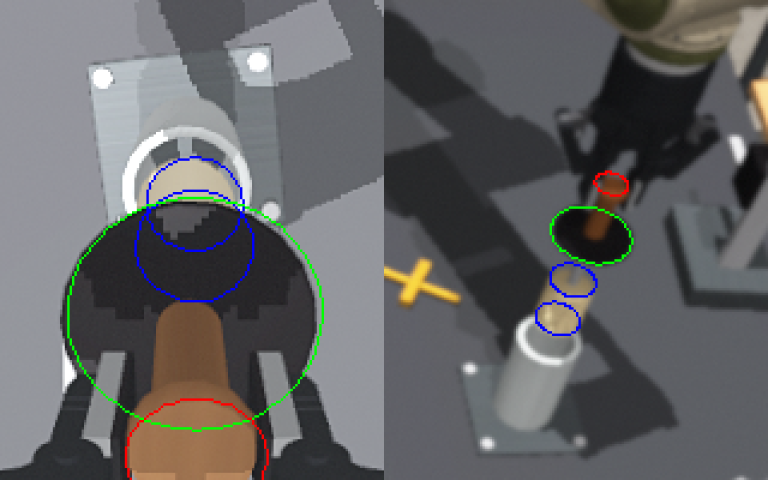

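The wrist crop shows the disc centred about 1.5 mm left of the model. The scene crop matches in height: tip at z = TCP − 142 mm. I move over the tall cup.

Request:
jog_arm --pt "-0.86 -3 0" --pt "-0.86 -4 0" --pt "-0.86 -4.3 0" --pt "-0.86 -4.3 0" --pt "-0.86 -4.3 0" --pt "-0.86 -4.3 0" --pt "-0.86 -4.3 0" --pt "-0.86 -4.3 0" --pt "-0.86 -4.3 0" --pt "-0.86 -3.45 0" --pt "0 0 0" --pt "0 0 0" --spin '[0,0,0,0,0,0,0,0,0,0,0,0]'

```text
time_s: 5.95
tool_pos: [0.6157, -0.0213, 0.3018]
orientation: [[-1.0, 0.001, -0.001], [0.001, 1.0, 0.001], [0.001, 0.001, -1.0]]
ft_force: [0.3, 0.9, -1.9]
opening: 0.303
grasp_force: 59.1
```

```bash
python3 - <<'E'
from h import *
s=r.get_state(); p=s["tool_pos"]; print(p.round(4),s["ft_force"].round(1),s["joints"].round())
R=lambda v:(v[0]*1000).round(1).tolist()+[round(v[1],1)]
w=Cam("wrist")
for n,xy,h in [("mid",(.5845,.154),.09),("tall",(.618,-.022),.11),("low",(.625,-.146),.07)]: print(n,R(cup(w,xy,h)))
for xy in [(.451,.134),(.468,.0007),(.461,-.1435)]: print(R(plug(w,xy)))
out=[];
for w in(w,Cam("scene")):
    im=w.im.copy(); x,y=.002+p[0],p[1]-.001; z0=p[2]-.142
    for X,Y,z,RR,c in [(x,y,z0,.0215,(255,0,0)),(x,y,z0+.06,.0215,(255,0,0)),(x,y,z0+.125,.036,(0,255,0)),(x,y,z0+.191,.014,(0,0,255)),(.618,-.022,.11,.036,(0,255,255))]:
        cv2.polylines(im,[w.proj(ring(X,Y,z,RR)).round().astype(int)],True,c,1)
    u,v=w.proj([[x,y,z0+.03]])[0]; a,b=int(np.clip(u-80,0,352)),int(np.clip(v-100,0,184)); out.append(cv2.resize(im[b:b+200,a:a+160],None,fx=2.4,fy=2.4,interpolation=3))
cv2.imwrite("pics/b2.png",np.hstack(out))
E
```

```text
[ 0.6157 -0.0213  0.3018] [ 0.3  0.9 -1.9] [ -13.   28.   58.    0.   95. -103.]
mid [584.9, 151.2, np.float64(91.6)]
tall [618.1, -23.4, np.float64(60.5)]
low [624.7, -147.4, np.float64(108.4)]
[450.8, 132.4, np.float64(46.9)]
[467.9, -1.1, np.float64(44.7)]
[461.0, -145.7, np.float64(63.8)]
```

View pics/b2.png

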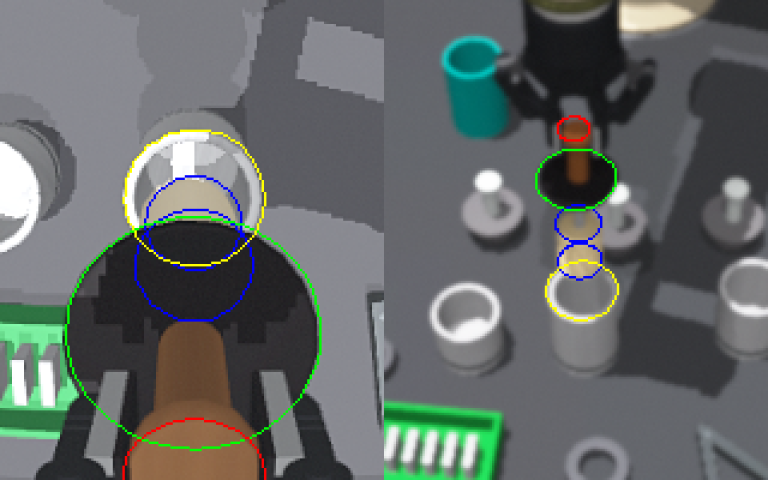

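Wrist, top and scene agree to about 1.5 mm. The tool is within 1 mm of the bore axis, so I go down to the floor.

Request:
jog_arm --pt "-0.03 -0.05 2" --pt "0 0 3" --pt "0 0 3" --pt "0 0 3" --pt "0 0 2.5" --pt "0 0 1" --pt "0 0 0.4" --pt "0 0 0" --pt "0 0 0" --spin '[0,0,0,0,0,0,0,0,0]'

```text
time_s: 6.95
tool_pos: [0.6167, -0.0214, 0.155]
orientation: [[-1.0, -0.0, 0.002], [-0.0, 1.0, -0.0], [-0.002, -0.0, -1.0]]
ft_force: [-0.6, -0.6, -0.7]
opening: 0.305
grasp_force: 59.1
```

Request:
jog_arm --pt "0 0 0.15" --pt "0 0 0.15" --pt "0 0 0" --pt "0 0 0" --spin '[0,0,0,0]'

```text
time_s: 7.35
tool_pos: [0.6168, -0.0218, 0.152]
orientation: [[-1.0, 0.0, 0.003], [0.0, 1.0, -0.001], [-0.003, -0.001, -1.0]]
ft_force: [-0.7, -0.8, 5.2]
opening: 0.301
grasp_force: 59.6
```

Contact of about 6 N at z = 152 mm, so the tip is on the floor. Now up to the mouth and down again.

Request:
jog_arm --pt "0 0 -3" --pt "0 0 -3" --pt "0 0 -3" --pt "0 0 -1" --pt "0 0 0" --pt "0 0 0" --spin '[0,0,0,0,0,0]'

```text
time_s: 7.95
tool_pos: [0.6157, -0.0214, 0.2488]
orientation: [[-1.0, 0.0, -0.003], [0.0, 1.0, 0.001], [0.003, 0.001, -1.0]]
ft_force: [0.2, 1.1, -1.9]
opening: 0.299
grasp_force: 59.3
```

Request:
jog_arm --pt "0 0 2.5" --pt "0 0 3" --pt "0 0 2.5" --pt "0 0 1.5" --pt "0 0 0.4" --pt "0 0 0.1" --pt "0 0 0" --pt "0 0 0" --spin '[0,0,0,0,0,0,0,0]'

```text
time_s: 8.75
tool_pos: [0.6158, -0.0211, 0.1499]
orientation: [[-1.0, 0.0, -0.001], [0.0, 1.0, 0.001], [0.001, 0.001, -1.0]]
ft_force: [-1.2, 1.7, 6.2]
opening: 0.302
grasp_force: 62.3
```

The mouth height reached was about 3 mm short of the rim, so I add one full stroke to be sure.

Request:
jog_arm --pt "0 0 -3" --pt "0 0 -3" --pt "0 0 -3" --pt "0 0 -1.5" --pt "0 0 0" --pt "0 0 0" --pt "0 0 2.5" --pt "0 0 3" --pt "0 0 2.8" --pt "0 0 1.6" --pt "0 0 0.5" --pt "0 0 0" --spin '[0,0,0,0,0,0,0,0,0,0,0,0]'

```text
time_s: 9.95
tool_pos: [0.6155, -0.0213, 0.15]
orientation: [[-1.0, 0.0, -0.002], [0.0, 1.0, 0.001], [0.002, 0.001, -1.0]]
ft_force: [-1.0, 0.5, -1.7]
opening: 0.303
grasp_force: 61.8
```

Request:
jog_arm --pt "0 0 0" --pt "0 0 0" --spin '[0,0]'

```text
time_s: 10.15
tool_pos: [0.6157, -0.0214, 0.1507]
orientation: [[-1.0, 0.0, -0.002], [0.0, 1.0, 0.0], [0.002, 0.0, -1.0]]
ft_force: [-0.8, 0.0, -1.8]
opening: 0.302
grasp_force: 61.7
```

Request:
jog_arm --pt "0 0 0.1" --pt "0 0 0.1" --pt "0 0 0" --pt "0 0 0" --spin '[0,0,0,0]'

```text
time_s: 10.55
tool_pos: [0.6163, -0.0215, 0.15]
orientation: [[-1.0, 0.0, 0.001], [0.0, 1.0, -0.0], [-0.001, -0.0, -1.0]]
ft_force: [0.8, 0.3, 3.2]
opening: 0.297
grasp_force: 62.0
```

Now the mid cup.

Request:
jog_arm --pt "0 0 -3" --pt "0 0 -3" --pt "0 0 -3" --pt "0 0 -3" --pt "0 0 -1" --pt "0.6 3 0" --pt "0.7 3.5 0" --pt "0.7 4 0" --pt "0.7 4 0" --pt "0.6 3 0" --pt "0 0 0" --pt "0 0 0" --spin '[0,0,0,0,0,0,0,0,0,0,0,0]'

```text
time_s: 11.75
tool_pos: [0.5829, 0.1536, 0.2784]
orientation: [[-1.0, -0.001, -0.002], [-0.001, 1.0, -0.001], [0.002, -0.001, -1.0]]
ft_force: [0.4, -0.6, -0.9]
opening: 0.3
grasp_force: 61.6
```

```bash
python3 - <<'E'
from h import *
s=r.get_state(); p=s["tool_pos"]; print(p.round(4))
R=lambda v:(v[0]*1000).round(1).tolist()+[round(v[1],1)]
for n in("wrist","top"):
    w=Cam(n)
    for m,xy,h in [("mid",(.5845,.154),.09),("tall",(.618,-.022),.11),("low",(.625,-.146),.07)]: print(n,m,R(cup(w,xy,h)))
E
```

```text
[0.5829 0.1536 0.2784]
wrist mid [584.5, 151.9, np.float64(60.5)]
wrist tall [617.6, -22.4, np.float64(104.7)]
wrist low [624.4, -146.4, np.float64(96.4)]
top mid [584.1, 151.7, np.float64(14.6)]
top tall [616.9, -22.3, np.float64(65.2)]
top low [623.7, -146.8, np.float64(63.0)]
```

Request:
jog_arm --pt "0 0 2" --pt "0 0 3" --pt "0 0 3" --pt "0 0 2.5" --pt "0 0 1.5" --pt "0 0 0.6" --pt "0 0 0.1" --pt "0 0 0.1" --pt "0 0 0" --pt "0 0 0" --spin '[0,0,0,0,0,0,0,0,0,0]'

```text
time_s: 12.85
tool_pos: [0.5835, 0.1535, 0.1523]
orientation: [[-1.0, 0.0, 0.001], [0.0, 1.0, 0.0], [-0.001, 0.0, -1.0]]
ft_force: [-0.4, -0.5, -1.1]
opening: 0.303
grasp_force: 61.7
```

Request:
jog_arm --pt "0 0 0.1" --pt "0 0 0.1" --pt "0 0 0.1" --pt "0 0 0" --pt "0 0 0" --spin '[0,0,0,0,0]'

```text
time_s: 13.35
tool_pos: [0.5839, 0.1536, 0.1499]
orientation: [[-1.0, 0.0, 0.003], [0.0, 1.0, 0.0], [-0.003, 0.0, -1.0]]
ft_force: [-0.9, -0.6, 6.8]
opening: 0.301
grasp_force: 62.2
```

Request:
jog_arm --pt "0 0 -2.5" --pt "0 0 -3" --pt "0 0 -2" --pt "0 0 -1" --pt "0 0 0" --pt "0 0 0" --pt "0 0 2" --pt "0 0 3" --pt "0 0 2.2" --pt "0 0 1.1" --pt "0 0 0.25" --pt "0 0 0" --spin '[0,0,0,0,0,0,0,0,0,0,0,0]'

```text
time_s: 14.55
tool_pos: [0.5843, 0.1535, 0.1499]
orientation: [[-1.0, 0.0, 0.004], [0.0, 1.0, 0.0], [-0.004, 0.0, -1.0]]
ft_force: [-0.1, -1.1, 9.5]
opening: 0.3
grasp_force: 62.6
```

Request:
jog_arm --pt "0 0 0.05" --pt "0 0 0" --pt "0 0 0" --spin '[0,0,0]'

```text
time_s: 14.85
tool_pos: [0.5844, 0.1534, 0.1498]
orientation: [[-1.0, 0.0, 0.005], [0.0, 1.0, -0.0], [-0.005, -0.0, -1.0]]
ft_force: [-0.7, -0.9, 12.8]
opening: 0.3
grasp_force: 62.7
```

Now the low cup, passing high over the tall one.

Request:
jog_arm --pt "0 0 -3" --pt "0 0 -3" --pt "0 0 -3.5" --pt "0 0 -3.5" --pt "0 0 -1.5" --pt "-0.4 -3 0" --pt "-0.6 -4.5 0" --pt "-0.6 -4.5 0" --pt "-0.6 -4.5 0" --pt "-0.6 -4.5 0" --pt "-0.6 -4.5 0" --pt "-0.55 -4.5 0" --spin '[0,0,0,0,0,0,0,0,0,0,0,0]'

```text
time_s: 16.05
tool_pos: [0.6225, -0.1483, 0.2921]
orientation: [[-1.0, 0.0, -0.001], [0.0, 1.0, 0.0], [0.001, 0.0, -1.0]]
ft_force: [1.3, -0.1, -0.8]
opening: 0.302
grasp_force: 61.7
```

Request:
jog_arm --pt "0 0 0" --pt "0 0 0" --spin '[0,0]'

```text
time_s: 16.25
tool_pos: [0.6224, -0.1472, 0.2917]
orientation: [[-1.0, 0.002, -0.001], [0.002, 1.0, 0.001], [0.001, 0.001, -1.0]]
ft_force: [0.6, 1.4, -1.7]
opening: 0.301
grasp_force: 61.6
```

Request:
jog_arm --pt "0 0.05 3" --pt "0 0 3" --pt "0 0 3" --pt "0 0 3" --pt "0 0 1.4" --pt "0 0 0.4" --pt "0 0 0.2" --pt "0 0 0.1" --pt "0 0 0" --pt "0 0 0" --spin '[0,0,0,0,0,0,0,0,0,0]'

```text
time_s: 17.25
tool_pos: [0.6228, -0.146, 0.1523]
orientation: [[-1.0, 0.0, 0.001], [0.0, 1.0, -0.0], [-0.001, -0.0, -1.0]]
ft_force: [0.6, -0.1, -0.6]
opening: 0.299
grasp_force: 61.6
```

Request:
jog_arm --pt "0 0 0.1" --pt "0 0 0.1" --pt "0 0 0.1" --pt "0 0 0" --pt "0 0 0" --spin '[0,0,0,0,0]'

```text
time_s: 17.75
tool_pos: [0.6232, -0.1463, 0.15]
orientation: [[-1.0, 0.0, 0.003], [0.0, 1.0, -0.001], [-0.003, -0.001, -1.0]]
ft_force: [-0.7, 0.2, 6.0]
opening: 0.301
grasp_force: 62.2
```

Bottom reached. Up 6.5 cm and down again.

Request:
jog_arm --pt "0 0 -2" --pt "0 0 -2.5" --pt "0 0 -1.5" --pt "0 0 -0.5" --pt "0 0 0" --pt "0 0 0" --pt "0 0 1.5" --pt "0 0 2.5" --pt "0 0 1.7" --pt "0 0 0.6" --pt "0 0 0.25" --pt "0 0 0" --spin '[0,0,0,0,0,0,0,0,0,0,0,0]'

```text
time_s: 18.95
tool_pos: [0.6234, -0.1463, 0.1498]
orientation: [[-1.0, 0.0, 0.003], [0.0, 1.0, -0.001], [-0.003, -0.001, -1.0]]
ft_force: [-0.2, -0.2, 10.2]
opening: 0.301
grasp_force: 62.6
```

Request:
jog_arm --pt "0 0 0.05" --pt "0 0 0" --pt "0 0 0" --spin '[0,0,0]'

```text
time_s: 19.25
tool_pos: [0.6236, -0.1463, 0.1497]
orientation: [[-1.0, 0.0, 0.004], [0.0, 1.0, -0.001], [-0.004, -0.001, -1.0]]
ft_force: [0.5, 0.6, 13.1]
opening: 0.298
grasp_force: 62.8
```

Brushing is done. I lift high and return to the tube.

Request:
jog_arm --pt "0 0 -3" --pt "0 0 -4" --pt "0 0 -4.5" --pt "0 0 -4" --pt "0.7 3 -0.5" --pt "0.7 4 0" --pt "0.7 4.3 0" --pt "0.7 4.3 0" --pt "0.7 4.3 0" --pt "0.7 4.3 0" --pt "0.7 4.3 0" --pt "0.7 4.3 0" --spin '[0,0,0,0,0,0,0,0,0,0,0,0]'

```text
time_s: 20.45
tool_pos: [0.566, 0.1837, 0.307]
orientation: [[-1.0, 0.0, -0.001], [0.0, 1.0, -0.0], [0.001, -0.0, -1.0]]
ft_force: [0.6, -0.0, -1.9]
opening: 0.303
grasp_force: 61.6
```

Request:
jog_arm --pt "0.8 4.3 0" --pt "0.8 4.3 0" --pt "0.8 4.3 0" --pt "0.8 4.3 0" --pt "0.4 3 0" --pt "0 0 0" --pt "0 0 0" --pt "0 0 0" --spin '[0,0,0,0,0,0,0,0]'

```text
time_s: 21.25
tool_pos: [0.531, 0.3831, 0.3073]
orientation: [[-1.0, 0.001, -0.001], [0.001, 1.0, -0.001], [0.001, -0.001, -1.0]]
ft_force: [0.2, 0.0, -0.5]
opening: 0.303
grasp_force: 61.6
```

```bash
python3 - <<'E'
from h import *
s=r.get_state(); p=s["tool_pos"]; print(p.round(4))
w=Cam("wrist"); im=w.im.copy(); x,y=.002+p[0],p[1]-.001; z0=p[2]-.140
for X,Y,z,RR,c in [(x,y,z0,.0215,(255,0,0)),(x,y,z0+.06,.0215,(255,0,0)),(x,y,z0+.131,.036,(0,255,0)),(x,y,z0+.191,.014,(0,0,255)),(.532,.3835,.13,.032,(0,255,255))]:
    cv2.polylines(im,[w.proj(ring(X,Y,z,RR)).round().astype(int)],True,c,1)
u,v=w.proj([[x,y,z0+.03]])[0]; a,b=int(np.clip(u-80,0,352)),int(np.clip(v-100,0,184))
cv2.imwrite("pics/b3.png",cv2.resize(im[b:b+200,a:a+160],None,fx=3,fy=3,interpolation=3))
E
```

```text
[0.531  0.3831 0.3073]
```

View pics/b3.png

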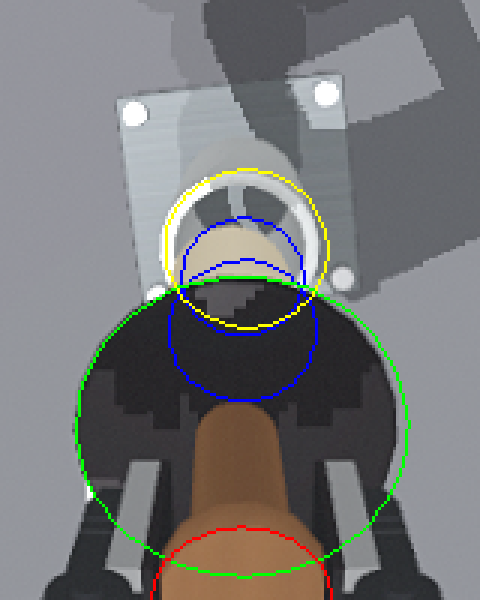

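The crop shows the brush centred on the tube to within 1 mm (tube rim centre about 242, head about 238). I shift 1 mm and lower.

Request:
jog_arm --pt "0.1 0.1 1.5" --pt "0 0 1.5" --pt "0 0 2" --pt "0 0 2" --pt "0 0 2.5" --pt "0 0 2.5" --pt "0 0 2" --pt "0 0 1" --pt "0 0 0.5" --pt "0 0 0" --pt "0 0 0" --spin '[0,0,0,0,0,0,0,0,0,0,0]'

```text
time_s: 22.4
tool_pos: [0.5303, 0.3851, 0.1538]
orientation: [[-1.0, 0.001, 0.002], [0.001, 1.0, 0.001], [-0.002, 0.001, -1.0]]
ft_force: [0.2, -0.5, -1.8]
opening: 0.297
grasp_force: 61.7
```

Request:
jog_arm --pt "0 -0.03 0.3" --pt "0 0 0.2" --pt "0 0 0.1" --pt "0 0 0.1" --pt "0 0 0" --pt "0 0 0" --spin '[0,0,0,0,0,0]'

```text
time_s: 23.0
tool_pos: [0.5299, 0.3848, 0.1461]
orientation: [[-1.0, 0.0, 0.001], [0.0, 1.0, 0.0], [-0.001, 0.0, -1.0]]
ft_force: [0.6, -0.9, 1.6]
opening: 0.3
grasp_force: 61.8
```

Request:
jog_arm --pt "0 0 0.05" --pt "0 0 0" --pt "0 0 0" --pt "0 0 0" --pt "0 0 0" --pt "0 0 0" --pt "0 0 0" --pt "0 0 -2" --pt "0 0 -4" --pt "0 0 -4" --pt "0 0 -3" --pt "0 0 0" --spin '[0,0,0,0,0,0,0,0,0,0,0,0]' --jaw 1

```text
time_s: 24.2
tool_pos: [0.5307, 0.3853, 0.2801]
orientation: [[-1.0, 0.0, 0.008], [0.0, 1.0, 0.004], [-0.008, 0.004, -1.0]]
ft_force: [-0.1, -0.2, 0.1]
opening: 1.001
grasp_force: 0.0
```

```bash
python3 - <<'E'
from h import *
s=r.get_state(); p=s["tool_pos"]; print(p.round(4),s["opening"])
R=lambda v:(v[0]*1000).round(1).tolist()+[round(v[1],1)]
C=[Cam("wrist"),Cam("top"),Cam("scene")]
print("knob",[R(fit(c,(.533,.38),[(.197,.005),(.197,.010),(.197,.013)],[(.197,.018)],(-1,0,1))) for c in C])
print("disc",[R(fit(c,(.533,.38),[(.137,.039)],[(.137,.034)])) for c in C])
for xy in [(.451,.134),(.468,.0007),(.461,-.1435)]: print("plug",[R(plug(c,xy)) for c in C])
for m,xy,h in [("mid",(.5845,.154),.09),("tall",(.618,-.022),.11),("low",(.625,-.146),.07)]: print(m,[R(cup(c,xy,h)) for c in C])
E
```

```text
[0.5307 0.3853 0.2801] 1.0012465616760051
knob [[531.7, 378.7, np.float64(76.5)], [526.4, 379.1, np.float64(23.4)], [538.3, 379.2, np.float64(67.4)]]
disc [[532.7, 378.9, np.float64(70.4)], [533.0, 380.7, np.float64(19.7)], [537.8, 379.3, np.float64(26.0)]]
plug [[450.7, 132.6, np.float64(67.2)], [449.3, 133.4, np.float64(23.8)], [453.0, 135.0, np.float64(47.3)]]
plug [[468.3, -0.1, np.float64(52.1)], [467.0, -0.1, np.float64(26.9)], [470.5, 1.4, np.float64(48.3)]]
plug [[459.7, -75.4, np.float64(19.6)], [459.5, -144.1, np.float64(28.9)], [462.9, -143.0, np.float64(47.7)]]
mid [[584.3, 153.0, np.float64(103.1)], [583.6, 153.1, np.float64(63.9)], [587.1, 154.2, np.float64(87.7)]]
tall [[617.2, -21.6, np.float64(74.7)], [616.9, -22.3, np.float64(65.9)], [620.6, -21.0, np.float64(87.0)]]
low [[634.5, -111.9, np.float64(13.8)], [623.7, -146.8, np.float64(63.3)], [626.9, -145.3, np.float64(89.1)]]
```

The plugs have not moved. I fetch plug A at (450,133) for the mid cup.

Request:
jog_arm --pt "1.1 -3.4 0" --pt "1.4 -4.5 0" --pt "1.4 -4.5 0" --pt "1.4 -4.5 1" --pt "1.4 -4.5 2" --pt "1.3 -3.8 3" --pt "0 0 3" --pt "0 0 3" --pt "0 0 0" --pt "0 0 0" --spin '[0,0,0,0,0,0,0,0,0,0]'

```text
time_s: 25.35
tool_pos: [0.4498, 0.134, 0.1557]
orientation: [[-1.0, 0.0, -0.001], [0.0, 1.0, -0.0], [0.001, -0.0, -1.0]]
ft_force: [1.0, 0.4, 0.6]
opening: 0.995
grasp_force: 0.0
```

```bash
python3 - <<'E'
from h import *
s=r.get_state(); p=s["tool_pos"]; print(p.round(4),s["orientation"].round(3).tolist())
R=lambda v:(v[0]*1000).round(1).tolist()+[round(v[1],1)]
c=Cam("wrist"); im=c.im.copy()
for xy in [(.451,.134),(.468,.0007)]: print("plug",R(plug(c,xy)))
print(R(cup(c,(.5845,.154),.09)))
for z,RR in [(.036,.036),(.089,.014)]: cv2.polylines(im,[c.proj(ring(.4505,.1335,z,RR)).round().astype(int)],True,(0,255,0),1)
cv2.imwrite("pics/w4.png",im)
E
```

```text
[0.4498 0.134  0.1557] [[-1.0, 0.0, -0.001], [0.0, 1.0, -0.0], [0.001, -0.0, -1.0]]
plug [450.7, 132.9, np.float64(43.8)]
plug [468.7, -1.0, np.float64(68.7)]
[583.2, 151.7, np.float64(90.3)]
```

View pics/w4.png

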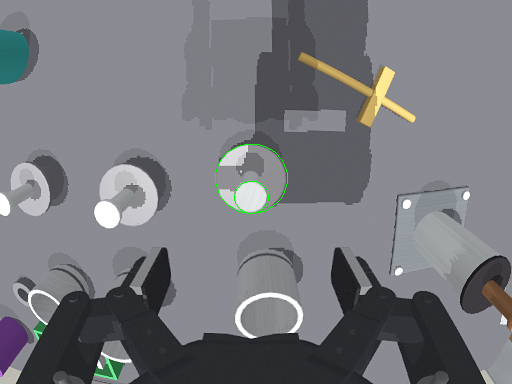

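Wrist view: the plug is centred at (251,180) with its knob at (251,197), matching the overlay. The brush sits in its tube at right. Descend and grip.

Request:
jog_arm --pt "-0.05 -0.03 2.5" --pt "0 0 3" --pt "0 0 3" --pt "0 0 2" --pt "0 0 0.8" --pt "0 0 0" --pt "0 0 0" --spin '[0,0,0,0,0,0,0]'

```text
time_s: 26.1
tool_pos: [0.4515, 0.1338, 0.044]
orientation: [[-1.0, 0.0, 0.002], [0.0, 1.0, 0.0], [-0.002, 0.0, -1.0]]
ft_force: [-0.6, 0.5, -0.2]
opening: 0.998
grasp_force: 0.0
```

Request:
jog_arm --pt "0 0 0" --pt "0 0 0" --pt "0 0 0" --pt "0 0 0" --pt "0 0 0" --pt "0 0 0" --pt "0 0 0" --pt "0 0 0" --pt "0 0 0" --pt "0 0 0" --spin '[0,0,0,0,0,0,0,0,0,0]' --jaw -1

```text
time_s: 27.1
tool_pos: [0.4508, 0.1336, 0.0432]
orientation: [[-1.0, 0.0, 0.001], [0.0, 1.0, 0.0], [-0.001, 0.0, -1.0]]
ft_force: [-1.2, -0.5, 5.3]
opening: 0.298
grasp_force: 58.5
```

Request:
jog_arm --pt "0 0 -2" --pt "0 0 -3.5" --pt "0 0 -3.5" --pt "0 0 -2" --pt "-2.4 0.4 0" --pt "-4 0.6 0" --pt "-4 0.6 0" --pt "-3 0.4 0" --pt "0 0 0" --pt "0 0 0" --spin '[0,0,0,0,0,0,0,0,0,0]'

```text
time_s: 28.1
tool_pos: [0.5842, 0.1535, 0.1518]
orientation: [[-1.0, 0.0, -0.002], [0.0, 1.0, -0.0], [0.002, -0.0, -1.0]]
ft_force: [-1.0, -0.6, -1.9]
opening: 0.296
grasp_force: 59.1
```

```bash
cat > chk.py <<'E'
from h import *
import sys
n,X,Y,H,off=sys.argv[1],*map(float,sys.argv[2:6])
s=r.get_state(); p=s["tool_pos"]; print(p.round(4),s["opening"],s["ft_force"].round(1)); z0=p[2]-off; out=[]
for cn in("wrist","scene"):
    c=Cam(cn); im=c.im.copy()
    for a,b,z,R,k in [(p[0],p[1],z0,.022,(255,0,0)),(p[0],p[1],z0+.036,.036,(0,255,0)),(X,Y,H,.036,(0,255,255))]: cv2.polylines(im,[c.proj(ring(a,b,z,R)).round().astype(int)],True,k,1)
    u,v=c.proj([[X,Y,H]])[0]; a,b=int(np.clip(u-70,0,372)),int(np.clip(v-80,0,224)); out.append(cv2.resize(im[b:b+160,a:a+140],None,fx=2.8,fy=2.8,interpolation=3))
cv2.imwrite(f"pics/{n}.png",np.hstack(out))
E
python3 chk.py p1 .5842 .1533 .09 .043
```

```text
[0.5842 0.1535 0.1518] 0.2959948273115568 [-1.  -0.6 -1.9]
```

View pics/p1.png

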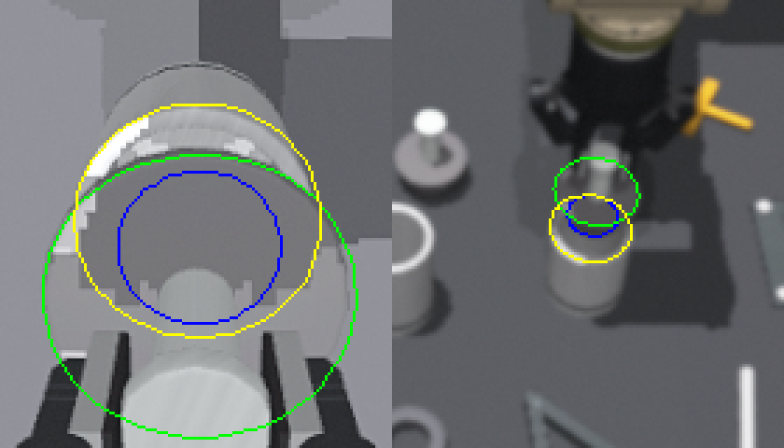

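Both crops show the plug held level and aligned over the mid cup. Lower it gently.

Request:
jog_arm --pt "0 0 1" --pt "0 0 1" --pt "0 0 1" --pt "0 0 0.7" --pt "0 0 0.5" --pt "0 0 0.2" --pt "0 0 0.1" --pt "0 0 0" --pt "0 0 0" --spin '[0,0,0,0,0,0,0,0,0]'

```text
time_s: 29.1
tool_pos: [0.5847, 0.1536, 0.108]
orientation: [[-1.0, 0.0, 0.001], [0.0, 1.0, 0.0], [-0.001, 0.0, -1.0]]
ft_force: [-0.1, -0.3, -1.3]
opening: 0.293
grasp_force: 59.1
```

Request:
jog_arm --pt "0 0 0.1" --pt "0 0 0.1" --pt "0 0 0.1" --pt "0 0 0.1" --pt "0 0 0" --pt "0 0 0" --spin '[0,0,0,0,0,0]'

```text
time_s: 29.7
tool_pos: [0.585, 0.1536, 0.1052]
orientation: [[-1.0, 0.0, 0.002], [0.0, 1.0, 0.0], [-0.002, 0.0, -1.0]]
ft_force: [-3.7, -1.1, 8.9]
opening: 0.296
grasp_force: 60.0
```

The plug is home (contact at the expected height). Release and go to plug B.

Request:
jog_arm --pt "0 0 -0.05" --pt "0 0 0" --pt "0 0 0" --pt "0 0 0" --pt "0 0 0" --pt "0 0 0" --pt "0 0 0" --pt "0 0 -2" --pt "0 0 -4" --pt "0 0 -4" --pt "0 0 0" --pt "0 0 0" --spin '[0,0,0,0,0,0,0,0,0,0,0,0]' --jaw 1

```text
time_s: 30.9
tool_pos: [0.5847, 0.1536, 0.2045]
orientation: [[-1.0, 0.0, 0.001], [0.0, 1.0, 0.0], [-0.001, 0.0, -1.0]]
ft_force: [-0.5, 0.8, -0.5]
opening: 0.998
grasp_force: 0.0
```

Request:
jog_arm --pt "2.9 -2.9 0" --pt "2.9 -3.6 0" --pt "2.9 -3.6 0" --pt "2.9 -3.6 0" --pt "0 -1.7 2.5" --pt "0 0 2.5" --pt "0 0 0" --pt "0 0 0" --spin '[0,0,0,0,0,0,0,0]'

```text
time_s: 31.7
tool_pos: [0.4682, -0.0002, 0.1539]
orientation: [[-1.0, 0.0, -0.002], [0.0, 1.0, 0.0], [0.002, 0.0, -1.0]]
ft_force: [0.2, -0.2, 0.9]
opening: 1.004
grasp_force: 0.0
```

```bash
cat > loc.py <<'E'
from h import *
s=r.get_state(); p=s["tool_pos"]; print(p.round(4),s["opening"])
R=lambda v:(v[0]*1000).round(1).tolist()+[round(v[1],1)]
C=[Cam("wrist"),Cam("top"),Cam("scene")]
for n,xy,z in [("A in mid",(.585,.1535),.062),("B",(.468,0),0),("B in tall",(.617,-.022),.082),("C",(.461,-.1435),0),("C in low",(.624,-.1465),.042)]: print(n,[R(plug(c,xy,z)) for c in C])
for m,xy,h in [("tall",(.618,-.022),.11),("low",(.625,-.146),.07)]: print(m,[R(cup(c,xy,h)) for c in C])
E
python3 loc.py
```

```text
[ 4.682e-01 -2.000e-04  1.539e-01] 1.0041374063995374
A in mid [[584.7, 151.5, np.float64(18.0)], [583.4, 153.5, np.float64(29.1)], [586.6, 154.9, np.float64(50.7)]]
B [[468.7, -0.5, np.float64(46.3)], [495.5, 12.7, np.float64(3.2)], [470.9, 1.9, np.float64(29.9)]]
B in tall [[610.9, -22.1, np.float64(35.1)], [614.2, -21.5, np.float64(27.9)], [625.9, -20.1, np.float64(55.9)]]
C [[461.0, -145.5, np.float64(68.7)], [459.5, -144.0, np.float64(28.1)], [462.9, -143.0, np.float64(47.7)]]
C in low [[634.5, -140.3, np.float64(22.8)], [620.6, -144.5, np.float64(22.6)], [632.2, -143.5, np.float64(52.8)]]
tall [[616.6, -23.4, np.float64(46.6)], [617.0, -22.3, np.float64(64.9)], [620.6, -21.0, np.float64(87.1)]]
low [[607.6, -147.3, np.float64(6.8)], [623.7, -146.8, np.float64(63.1)], [626.9, -145.3, np.float64(89.2)]]
```

Plug A is home and plug B hasn't moved. Descend 11 cm onto B.

Request:
jog_arm --pt "0 0 2.5" --pt "0 0 3" --pt "0 0 3" --pt "0 0 1.8" --pt "0 0 0.8" --pt "0 0 0" --pt "0 0 0" --spin '[0,0,0,0,0,0,0]'

```text
time_s: 32.55
tool_pos: [0.4692, -0.0005, 0.0442]
orientation: [[-1.0, 0.0, 0.002], [0.0, 1.0, -0.0], [-0.002, -0.0, -1.0]]
ft_force: [-0.6, 0.1, -0.5]
opening: 1.004
grasp_force: 0.0
```

Request:
jog_arm --pt "0 0 0" --pt "0 0 0" --pt "0 0 0" --pt "0 0 0" --pt "0 0 0" --pt "0 0 0" --pt "0 0 0" --pt "0 0 0" --pt "0 0 0" --pt "0 0 0" --spin '[0,0,0,0,0,0,0,0,0,0]' --jaw -1

```text
time_s: 33.55
tool_pos: [0.4688, -0.0004, 0.0436]
orientation: [[-1.0, 0.0, 0.001], [0.0, 1.0, -0.0], [-0.001, -0.0, -1.0]]
ft_force: [-0.2, 1.0, 5.0]
opening: 0.299
grasp_force: 58.5
```

Request:
jog_arm --pt "0 0 -2.5" --pt "0 0 -3.5" --pt "0 0 -3.5" --pt "0 0 -3" --pt "0 0 -0.5" --pt "-2.9 -0.4 0" --pt "-4.5 -0.7 0" --pt "-4.5 -0.7 0" --pt "-3.1 -0.4 0" --pt "0 0 0" --pt "0 0 0" --spin '[0,0,0,0,0,0,0,0,0,0,0]'

```text
time_s: 34.65
tool_pos: [0.6178, -0.0223, 0.1708]
orientation: [[-1.0, 0.0, -0.004], [0.0, 1.0, 0.001], [0.004, 0.001, -1.0]]
ft_force: [-1.4, 1.2, -2.5]
opening: 0.298
grasp_force: 59.2
```

```bash
python3 chk.py p2 .6175 -.0222 .11 .0435
```

```text
[ 0.6178 -0.0223  0.1708] 0.29786410429271604 [-1.4  1.2 -2.5]
```

View pics/p2.png

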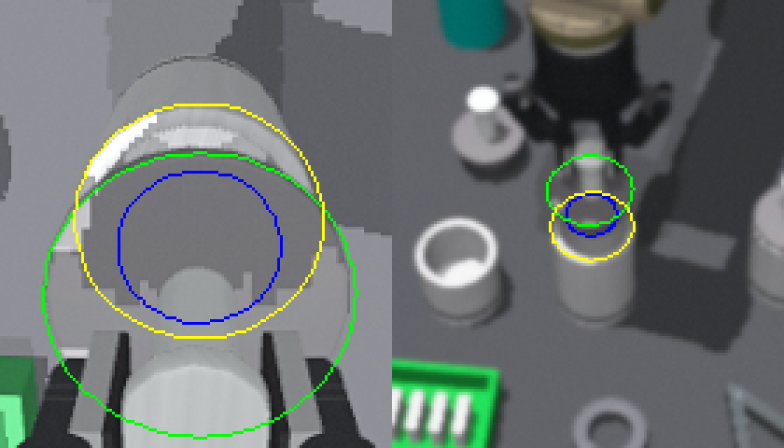

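The plug is level and aligned over the tall cup. Lower it to about TCP 0.125.

Request:
jog_arm --pt "0 0 1" --pt "0 0 1" --pt "0 0 1" --pt "0 0 0.7" --pt "0 0 0.4" --pt "0 0 0.2" --pt "0 0 0.1" --pt "0 0 0" --pt "0 0 0" --spin '[0,0,0,0,0,0,0,0,0]'

```text
time_s: 35.65
tool_pos: [0.6186, -0.0225, 0.1295]
orientation: [[-1.0, 0.0, 0.001], [0.0, 1.0, -0.0], [-0.001, -0.0, -1.0]]
ft_force: [0.0, -0.2, -2.6]
opening: 0.295
grasp_force: 59.2
```

Request:
jog_arm --pt "0 0 0.1" --pt "0 0 0.1" --pt "0 0 0" --pt "0 0 0" --spin '[0,0,0,0]'

```text
time_s: 36.05
tool_pos: [0.6185, -0.0224, 0.1272]
orientation: [[-1.0, 0.0, 0.0], [0.0, 1.0, -0.0], [-0.0, -0.0, -1.0]]
ft_force: [-0.0, 0.5, -1.7]
opening: 0.296
grasp_force: 59.2
```

Request:
jog_arm --pt "0 0 0.1" --pt "0 0 0.1" --pt "0 0 0.1" --pt "0 0 0" --pt "0 0 0" --spin '[0,0,0,0,0]'

```text
time_s: 36.55
tool_pos: [0.619, -0.0224, 0.1256]
orientation: [[-1.0, 0.0, 0.002], [0.0, 1.0, -0.0], [-0.002, -0.0, -1.0]]
ft_force: [-1.7, 1.7, 7.2]
opening: 0.297
grasp_force: 60.1
```

Request:
jog_arm --pt "0 0 -0.05" --pt "0 0 0" --pt "0 0 0" --pt "0 0 0" --pt "0 0 0" --pt "0 0 0" --pt "0 0 0" --pt "0 0 -2" --pt "0 0 -4" --pt "0 0 -4" --pt "0 0 0" --pt "0 0 0" --spin '[0,0,0,0,0,0,0,0,0,0,0,0]' --jaw 1

```text
time_s: 37.75
tool_pos: [0.6186, -0.0225, 0.225]
orientation: [[-1.0, 0.0, 0.001], [0.0, 1.0, -0.0], [-0.001, -0.0, -1.0]]
ft_force: [-0.0, 0.0, -1.3]
opening: 0.998
grasp_force: 0.0
```

Request:
jog_arm --pt "2.8 -2 0" --pt "3.5 -2.7 0" --pt "3.5 -2.7 0" --pt "3.5 -2.7 1" --pt "2.5 -2.1 3" --pt "0 0 3" --pt "0 0 0" --pt "0 0 0" --spin '[0,0,0,0,0,0,0,0]'

```text
time_s: 38.55
tool_pos: [0.4605, -0.1442, 0.1546]
orientation: [[-1.0, 0.0, -0.001], [0.0, 1.0, 0.001], [0.001, 0.001, -1.0]]
ft_force: [-0.0, -0.1, 0.3]
opening: 0.997
grasp_force: 0.0
```

```bash
python3 loc.py
```

```text
[ 0.4605 -0.1442  0.1546] 0.9972867978164127
A in mid [[584.0, 151.0, np.float64(43.1)], [583.3, 153.5, np.float64(29.5)], [586.6, 154.9, np.float64(48.5)]]
B [[470.6, 13.9, np.float64(3.8)], [469.9, 8.5, np.float64(1.8)], [469.9, 17.9, np.float64(5.0)]]
B in tall [[615.5, -22.9, np.float64(22.6)], [616.9, -21.7, np.float64(30.1)], [619.8, -21.1, np.float64(63.1)]]
C [[439.4, -117.7, np.float64(43.6)], [461.1, -150.1, np.float64(5.2)], [442.7, -115.3, np.float64(21.2)]]
C in low [[618.6, -148.0, np.float64(43.4)], [620.6, -144.5, np.float64(22.6)], [632.2, -143.5, np.float64(52.9)]]
tall [[627.8, -18.9, np.float64(9.8)], [617.9, -22.0, np.float64(46.9)], [613.5, -21.9, np.float64(40.0)]]
low [[623.8, -147.9, np.float64(68.2)], [623.7, -146.8, np.float64(63.1)], [626.9, -145.3, np.float64(89.1)]]
```

Plug C was knocked aside, to about (440,-117). Re-centre over it and look.

Request:
jog_arm --pt "1 1.3 0" --pt "1.1 1.4 0" --pt "0 0 0" --pt "0 0 0" --pt "0 0 0" --spin '[0,0,0,0,0]'

```text
time_s: 39.2
tool_pos: [0.4401, -0.1179, 0.155]
orientation: [[-1.0, 0.0, 0.001], [0.0, 1.0, -0.001], [-0.001, -0.001, -1.0]]
ft_force: [0.1, 0.2, -0.2]
opening: 1.002
grasp_force: 0.0
```

```bash
python3 - <<'E'
from h import *
s=r.get_state(); p=s["tool_pos"]; print(p.round(4))
R=lambda v:(v[0]*1000).round(1).tolist()+[round(v[1],1)]
c=Cam("wrist"); im=c.im.copy()
for _ in range(2): print([R(plug(k,(.44,-.117))) for k in (c,Cam("scene"),Cam("top"))])
x,y=plug(c,(.44,-.117))[0]
for z,RR in [(.036,.036),(.089,.014)]: cv2.polylines(im,[c.proj(ring(x,y,z,RR)).round().astype(int)],True,(0,255,0),1)
cv2.imwrite("pics/w5.png",im)
E
```

```text
[ 0.4401 -0.1179  0.155 ]
[[439.6, -117.5, np.float64(46.0)], [441.4, -115.0, np.float64(28.7)], [472.6, -135.6, np.float64(6.6)]]
[[439.6, -117.5, np.float64(46.0)], [441.4, -115.0, np.float64(28.8)], [471.5, -135.3, np.float64(6.5)]]
```

View pics/w5.png

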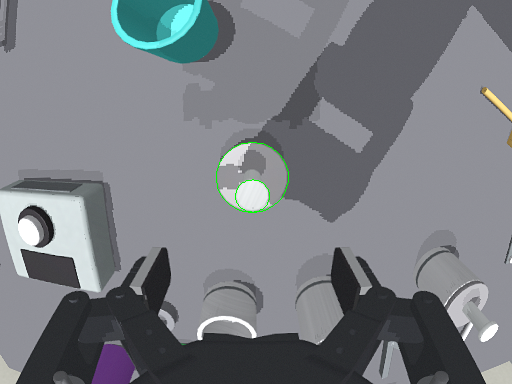

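The plug stands upright, centred at (253,178), and the overlay fits. Descend and grip.

Request:
jog_arm --pt "0 0.05 2.5" --pt "0 0 3" --pt "0 0 3" --pt "0 0 2" --pt "0 0 0.7" --pt "0 0 0" --pt "0 0 0" --spin '[0,0,0,0,0,0,0]'

```text
time_s: 40.15
tool_pos: [0.44, -0.1172, 0.0435]
orientation: [[-1.0, 0.0, 0.001], [0.0, 1.0, -0.001], [-0.001, -0.001, -1.0]]
ft_force: [-0.3, -0.1, 0.4]
opening: 1.001
grasp_force: 0.0
```

Request:
jog_arm --pt "0 0 0" --pt "0 0 0" --pt "0 0 0" --pt "0 0 0" --pt "0 0 0" --pt "0 0 0" --pt "0 0 0" --pt "0 0 0" --pt "0 0 0" --pt "0 0 0" --spin '[0,0,0,0,0,0,0,0,0,0]' --jaw -1

```text
time_s: 41.15
tool_pos: [0.4397, -0.117, 0.0432]
orientation: [[-1.0, 0.0, 0.001], [0.0, 1.0, -0.0], [-0.001, -0.0, -1.0]]
ft_force: [-0.4, 1.0, 5.9]
opening: 0.297
grasp_force: 58.5
```

Request:
jog_arm --pt "0 0 -2.5" --pt "0 0 -3.5" --pt "0 0 -3.5" --pt "-2.5 -0.4 0" --pt "-4.5 -0.7 0" --pt "-4.5 -0.8 0" --pt "-4.5 -0.7 0" --pt "-2.5 -0.4 0" --pt "0 0 0" --pt "0 0 0" --pt "0 0 0" --spin '[0,0,0,0,0,0,0,0,0,0,0]'

```text
time_s: 42.25
tool_pos: [0.6237, -0.1468, 0.1376]
orientation: [[-1.0, 0.0, -0.001], [0.0, 1.0, 0.0], [0.001, 0.0, -1.0]]
ft_force: [0.2, 0.5, -1.9]
opening: 0.296
grasp_force: 59.2
```

```bash
python3 chk.py p3 .6245 -.1467 .07 .043
```

```text
[ 0.6237 -0.1468  0.1376] 0.2961354966172518 [ 0.2  0.5 -1.9]
```

View pics/p3.png

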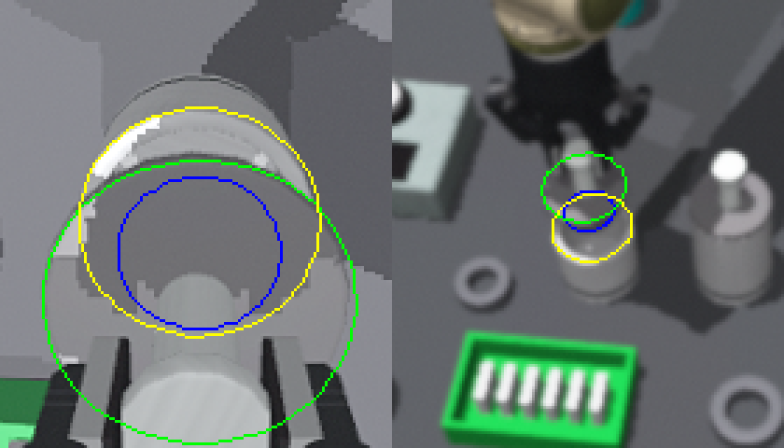

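The plug is aligned over the low cup. Lower it.

Request:
jog_arm --pt "-0.06 0 1" --pt "0 0 1.5" --pt "0 0 1" --pt "0 0 0.8" --pt "0 0 0.4" --pt "0 0 0.2" --pt "0 0 0" --pt "0 0 0" --spin '[0,0,0,0,0,0,0,0]'

```text
time_s: 43.15
tool_pos: [0.6253, -0.147, 0.0891]
orientation: [[-1.0, 0.0, 0.001], [0.0, 1.0, -0.0], [-0.001, -0.0, -1.0]]
ft_force: [0.9, 0.1, -2.1]
opening: 0.302
grasp_force: 59.2
```

Request:
jog_arm --pt "0 0 0.1" --pt "0 0 0.1" --pt "0 0 0" --pt "0 0 0" --spin '[0,0,0,0]'

```text
time_s: 43.55
tool_pos: [0.625, -0.147, 0.0866]
orientation: [[-1.0, 0.0, -0.0], [0.0, 1.0, -0.0], [0.0, -0.0, -1.0]]
ft_force: [0.3, 1.1, -0.9]
opening: 0.3
grasp_force: 59.2
```

Request:
jog_arm --pt "0 0 0.1" --pt "0 0 0.1" --pt "0 0 0.1" --pt "0 0 0" --pt "0 0 0" --spin '[0,0,0,0,0]'

```text
time_s: 44.05
tool_pos: [0.6254, -0.147, 0.0852]
orientation: [[-1.0, 0.0, 0.001], [0.0, 1.0, -0.001], [-0.001, -0.001, -1.0]]
ft_force: [-3.5, 1.2, 8.3]
opening: 0.297
grasp_force: 60.0
```

The last plug is home. Release and move over the timer, closing the fingers on the way.

Request:
jog_arm --pt "0 0 -0.05" --pt "0 0 0" --pt "0 0 0" --pt "0 0 0" --pt "0 0 0" --pt "0 0 0" --pt "0 0 0" --pt "0 0 -2" --pt "0 0 -4" --pt "0 0 -4" --pt "0 0 -2" --pt "0 0 0" --spin '[0,0,0,0,0,0,0,0,0,0,0,0]' --jaw 1

```text
time_s: 45.25
tool_pos: [0.6261, -0.1474, 0.2075]
orientation: [[-1.0, 0.0, 0.006], [0.0, 1.0, -0.002], [-0.006, -0.002, -1.0]]
ft_force: [0.7, 1.1, 0.8]
opening: 1.005
grasp_force: 0.0
```

Request:
jog_arm --pt "2.3 -3.8 0" --pt "2.3 -3.8 0" --pt "2.3 -3.8 0" --pt "2.3 -3.8 0" --pt "2.2 -3.8 0" --pt "2.2 -3.8 0" --pt "0 0 0" --pt "0 0 0" --pt "0 0 0" --pt "0 0 0" --spin '[0,0,0,0,0,0,0,0,0,0]' --jaw -1

```text
time_s: 46.25
tool_pos: [0.4897, -0.3737, 0.2039]
orientation: [[-1.0, -0.001, -0.0], [-0.001, 1.0, 0.0], [0.0, 0.0, -1.0]]
ft_force: [-0.4, 0.5, 0.7]
opening: 0.0
grasp_force: 0.0
```

```bash
python3 - <<'E'
from h import *
s=r.get_state(); p=s["tool_pos"]; print(p.round(4),s["opening"])
R=lambda v:(v[0]*1000).round(1).tolist()+[round(v[1],1)]
C=[Cam(n) for n in("wrist","top","scene")]
for n,xy,z in [("mid",(.585,.1535),.062),("tall",(.617,-.022),.082),("low",(.624,-.1465),.042)]: print(n,[R(plug(c,xy,z)) for c in C])
for z in(.06,.065,.07,.075): print(z,[R(fit(c,(.488,-.376),[(z,.013),(z,.006)],[(z,.021)])) for c in C])
im=C[0].im.copy(); cv2.polylines(im,[C[0].proj(ring(.488,-.3755,.067,.018)).round().astype(int)],True,(0,255,0),1)
u=C[0].proj([[.488,-.3755,.067]])[0]; print(u)
a=cv2.resize(im[60:260,130:380],(500,400),interpolation=3); b=cv2.resize(C[2].im[150:280,180:440],(520,260),interpolation=3)[:,220:520]
b=cv2.copyMakeBorder(cv2.resize(b,(280,243)),0,157,0,0,0); cv2.imwrite("pics/btn.png",np.hstack([a,b]))
E
```

```text
[ 0.4897 -0.3737  0.2039] 0.0003231397852850543
mid [[600.1, 141.3, np.float64(1.1)], [583.3, 153.5, np.float64(29.3)], [586.5, 155.0, np.float64(48.0)]]
tall [[617.5, -24.0, np.float64(26.5)], [616.9, -21.7, np.float64(30.1)], [620.0, -21.1, np.float64(50.2)]]
low [[624.2, -149.3, np.float64(69.2)], [623.3, -146.7, np.float64(29.8)], [626.4, -145.8, np.float64(49.3)]]
0.06 [[493.1, -375.1, np.float64(138.0)], [486.4, -413.6, np.float64(38.8)], [487.6, -375.7, np.float64(87.6)]]
0.065 [[491.6, -374.8, np.float64(138.8)], [486.0, -411.9, np.float64(38.8)], [491.5, -373.4, np.float64(87.6)]]
0.07 [[490.1, -374.4, np.float64(138.4)], [485.8, -410.4, np.float64(38.9)], [495.3, -371.3, np.float64(87.5)]]
0.075 [[488.5, -374.4, np.float64(136.6)], [485.5, -408.8, np.float64(38.9)], [499.2, -369.0, np.float64(87.5)]]
[249.63806173 172.56244084]
```

View pics/btn.png

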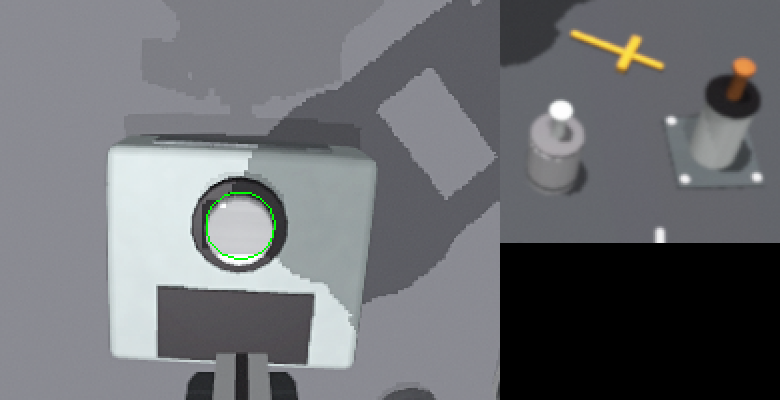

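The button is centred at (250,173) in the full wrist frame, under the tool. Brush and plugs look seated. Press in small steps.

Request:
jog_arm --pt "0.05 -0.08 3" --pt "0 0 3.5" --pt "0 0 3" --pt "0 0 2" --pt "0 0 0.5" --pt "0 0 0" --pt "0 0 0" --spin '[0,0,0,0,0,0,0]'

```text
time_s: 47.1
tool_pos: [0.489, -0.3761, 0.0855]
orientation: [[-1.0, 0.0, 0.001], [0.0, 1.0, -0.002], [-0.001, -0.002, -1.0]]
ft_force: [0.2, -0.5, 0.5]
opening: 0.004
grasp_force: 0.0
```

Request:
jog_arm --pt "0 0 0.3" --pt "0 0 0.3" --pt "0 0 0" --pt "0 0 0" --spin '[0,0,0,0]'

```text
time_s: 47.5
tool_pos: [0.4885, -0.3757, 0.0783]
orientation: [[-1.0, 0.0, 0.0], [0.0, 1.0, -0.0], [-0.0, -0.0, -1.0]]
ft_force: [0.7, -0.5, 0.4]
opening: -0.002
grasp_force: 0.0
```

Request:
jog_arm --pt "0 0 0.3" --pt "0 0 0.3" --pt "0 0 0" --pt "0 0 0" --spin '[0,0,0,0]'

```text
time_s: 47.9
tool_pos: [0.4884, -0.3757, 0.072]
orientation: [[-1.0, 0.0, -0.0], [0.0, 1.0, 0.0], [0.0, 0.0, -1.0]]
ft_force: [0.2, 0.3, -1.1]
opening: -0.002
grasp_force: 0.0
```

Request:
jog_arm --pt "0 0 0.3" --pt "0 0 0" --pt "0 0 0" --spin '[0,0,0]'

```text
time_s: 48.2
tool_pos: [0.4885, -0.3757, 0.0691]
orientation: [[-1.0, 0.0, -0.0], [0.0, 1.0, 0.0], [0.0, 0.0, -1.0]]
ft_force: [-1.1, -0.0, -0.8]
opening: -0.004
grasp_force: 0.0
```

Request:
jog_arm --pt "0 0 0.2" --pt "0 0 0.2" --pt "0 0 0" --pt "0 0 0" --spin '[0,0,0,0]'

```text
time_s: 48.6
tool_pos: [0.4885, -0.3757, 0.0651]
orientation: [[-1.0, 0.0, -0.0], [0.0, 1.0, 0.0], [0.0, 0.0, -1.0]]
ft_force: [0.3, -0.4, 0.2]
opening: 0.001
grasp_force: 0.0
```

Request:
jog_arm --pt "0 0 0.15" --pt "0 0 0.15" --pt "0 0 0" --pt "0 0 0" --spin '[0,0,0,0]'

```text
time_s: 49.0
tool_pos: [0.4884, -0.3757, 0.0621]
orientation: [[-1.0, 0.0, -0.0], [0.0, 1.0, 0.0], [0.0, 0.0, -1.0]]
ft_force: [0.5, -0.2, -0.5]
opening: 0.001
grasp_force: 0.0
```

Request:
jog_arm --pt "0 0 0.15" --pt "0 0 0" --pt "0 0 0" --spin '[0,0,0]'

```text
time_s: 49.3
tool_pos: [0.4885, -0.3757, 0.0606]
orientation: [[-1.0, 0.0, -0.0], [0.0, 1.0, 0.0], [0.0, 0.0, -1.0]]
ft_force: [0.7, -0.2, -0.2]
opening: -0.001
grasp_force: 0.0
```

Request:
jog_arm --pt "0 0 0.15" --pt "0 0 0" --pt "0 0 0" --spin '[0,0,0]'

```text
time_s: 49.6
tool_pos: [0.4885, -0.3757, 0.0591]
orientation: [[-1.0, 0.0, -0.0], [0.0, 1.0, 0.0], [0.0, 0.0, -1.0]]
ft_force: [-0.7, -0.0, 0.2]
opening: 0.0
grasp_force: 0.0
```

No force yet, so I look.

```bash
python3 - <<'E'
from h import *
w,s=Cam("wrist"),Cam("scene")
cv2.imwrite("pics/btn2.png",np.hstack([cv2.resize(w.im[130:330,150:350],(400,400),interpolation=3),cv2.resize(s.im[140:240,70:170],(400,400),interpolation=3)]))
E
```

```text
(no output)
```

View pics/btn2.png

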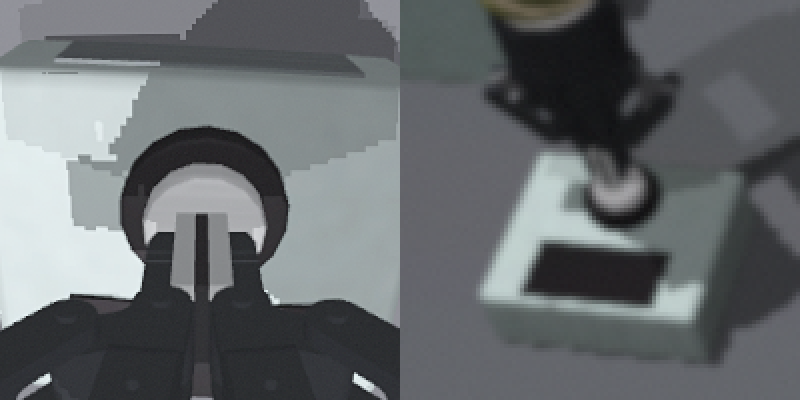

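The fingertips are right over the cap's centre, still about to touch. Continue down.

Request:
jog_arm --pt "0 0 0.15" --pt "0 0 0.1" --pt "0 0 0" --pt "0 0 0" --spin '[0,0,0,0]'

```text
time_s: 50.1
tool_pos: [0.4885, -0.3757, 0.0566]
orientation: [[-1.0, 0.0, -0.0], [0.0, 1.0, 0.0], [0.0, 0.0, -1.0]]
ft_force: [0.4, -0.6, 0.6]
opening: 0.004
grasp_force: 0.0
```

Request:
jog_arm --pt "0 0 0.15" --pt "0 0 0" --pt "0 0 0" --spin '[0,0,0]'

```text
time_s: 50.4
tool_pos: [0.4884, -0.3757, 0.0551]
orientation: [[-1.0, 0.0, -0.0], [0.0, 1.0, 0.0], [0.0, 0.0, -1.0]]
ft_force: [0.8, 0.5, 0.8]
opening: -0.001
grasp_force: 0.0
```

Request:
jog_arm --pt "0 0 0.15" --pt "0 0 0" --pt "0 0 0" --spin '[0,0,0]'

```text
time_s: 50.7
tool_pos: [0.4885, -0.3757, 0.0536]
orientation: [[-1.0, 0.0, -0.0], [0.0, 1.0, 0.0], [0.0, 0.0, -1.0]]
ft_force: [-0.2, 0.9, -0.1]
opening: -0.004
grasp_force: 0.0
```

```bash
python3 - <<'E'
from h import *
p=r.get_state()["tool_pos"]; print(p,r.get_state()["effort"].round(1))
w,s=Cam("wrist"),Cam("scene")
o=[]
for c,(a,b) in ((w,(150,130)),(s,(70,140))):
    im=c.im.copy(); n=200 if c is w else 100; k=400//n
    im=cv2.resize(im[b:b+n,a:a+n],(400,400),interpolation=3)
    for z,col in((p[2],(0,0,255)),):
        cv2.drawMarker(im,tuple(int(v) for v in ((c.proj([[p[0],p[1],z]])[0]-[a,b])*k)),col,0,12,1)
    for z,col in((.055,(255,0,0)),(.067,(0,255,0))): cv2.polylines(im,[((c.proj(ring(.4885,-.3755,z,.018))-[a,b])*k).round().astype(int)],True,col,1)
    o.append(im)
cv2.imwrite("pics/btn3.png",np.hstack(o))
E
```

```text
[ 0.48846635 -0.37571106  0.05361431] [ -0.  -53.4 -23.2  -0.   -0.   -0. ]
```

View pics/btn3.png

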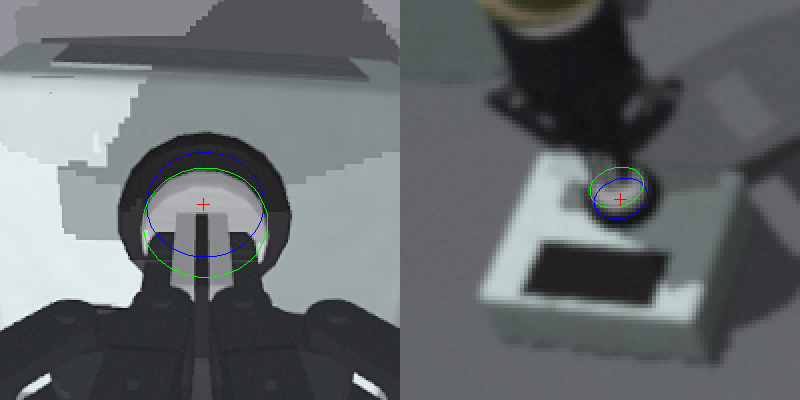

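The cap is not yet depressed relative to its ring, and the fingertips sit slightly behind the TCP mark. Keep stepping.

Request:
jog_arm --pt "0 0 0.15" --pt "0 0 0" --pt "0 0 0" --spin '[0,0,0]'

```text
time_s: 51.1
tool_pos: [0.4885, -0.3758, 0.0523]
orientation: [[-1.0, 0.0, 0.0], [0.0, 1.0, -0.0], [-0.0, -0.0, -1.0]]
ft_force: [-0.7, -0.6, 2.4]
opening: 0.001
grasp_force: 1.0
```

Request:
jog_arm --pt "0 0 0.15" --pt "0 0 0" --pt "0 0 0" --spin '[0,0,0]'

```text
time_s: 51.4
tool_pos: [0.4885, -0.3758, 0.0508]
orientation: [[-1.0, 0.0, 0.0], [0.0, 1.0, -0.0], [-0.0, -0.0, -1.0]]
ft_force: [0.9, -0.4, 2.5]
opening: 0.007
grasp_force: 1.4
```

Request:
jog_arm --pt "0 0 0.15" --pt "0 0 0" --pt "0 0 0" --spin '[0,0,0]'

```text
time_s: 51.7
tool_pos: [0.4886, -0.3758, 0.0493]
orientation: [[-1.0, 0.0, 0.0], [0.0, 1.0, -0.0], [-0.0, -0.0, -1.0]]
ft_force: [0.7, -0.2, 4.2]
opening: -0.001
grasp_force: 1.9
```

Contact at about 53 mm, with the spring force rising. Press the remaining travel until the force jumps.

Request:
jog_arm --pt "0 0 0.15" --pt "0 0 0.1" --pt "0 0 0" --pt "0 0 0" --spin '[0,0,0,0]'

```text
time_s: 52.1
tool_pos: [0.4886, -0.3758, 0.0473]
orientation: [[-1.0, 0.0, 0.0], [0.0, 1.0, -0.001], [-0.0, -0.001, -1.0]]
ft_force: [-2.3, 3.0, 9.0]
opening: -0.003
grasp_force: 4.5
```

Request:
jog_arm --pt "0 0 0.15" --pt "0 0 0" --pt "0 0 0" --spin '[0,0,0]'

```text
time_s: 52.4
tool_pos: [0.4886, -0.3759, 0.0471]
orientation: [[-1.0, 0.0, 0.001], [0.0, 1.0, -0.001], [-0.001, -0.001, -1.0]]
ft_force: [-5.2, 4.5, 18.5]
opening: -0.003
grasp_force: 9.5
```

The force jumped to 18 N with no further travel, so the button is fully down. Lift off and check.

Request:
jog_arm --pt "0 0 -1" --pt "0 0 -3" --pt "0 0 -4" --pt "0 0 -4" --pt "0 0 -4" --pt "0 0 0" --pt "0 0 0" --pt "0 0 0" --spin '[0,0,0,0,0,0,0,0]'

```text
time_s: 53.2
tool_pos: [0.488, -0.3752, 0.2033]
orientation: [[-1.0, 0.0, -0.002], [0.0, 1.0, 0.002], [0.002, 0.002, -1.0]]
ft_force: [1.1, -0.3, -1.1]
opening: -0.002
grasp_force: 0.0
```

```bash
python3 - <<'E'
from h import *
s=r.get_state(); print(s["tool_pos"],s["time_s"])
C=[Cam("top"),Cam("scene")]; R=lambda v:(v[0]*1000).round(1).tolist()+[round(v[1],1)]
for n,xy,z in [("mid",(.585,.1535),.062),("tall",(.617,-.022),.082),("low",(.624,-.1465),.042)]: print(n,[R(plug(c,xy,z)) for c in C])
print("knob",[R(fit(c,(.533,.38),[(.197,.005),(.197,.010),(.197,.013)],[(.197,.018)],(-1,0,1))) for c in C])
cv2.imwrite("pics/end.png",cv2.resize(C[1].im[130:330,60:460],(800,400),interpolation=3))
E
```

```text
[ 0.48799644 -0.37524242  0.20332032] 53.2
mid [[583.3, 153.5, np.float64(29.3)], [586.5, 154.9, np.float64(48.0)]]
tall [[616.9, -21.7, np.float64(30.1)], [620.0, -21.1, np.float64(50.2)]]
low [[623.3, -146.7, np.float64(29.8)], [626.4, -145.8, np.float64(49.2)]]
knob [[532.0, 379.1, np.float64(79.5)], [538.3, 380.4, np.float64(114.2)]]
```

View pics/end.png

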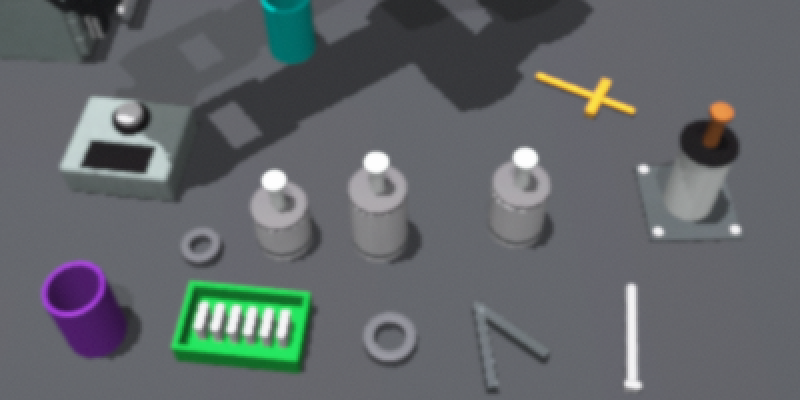

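The three cups are plugged and upright at (280,215), (377,205) and (520,195). The brush hangs in its tube at (710,150), the button is up, and the bystanders are undisturbed.

```bash
python3 -c "
from workcell import r
print(r.job_done())"
```

```text
the job is handed in; nothing more can be done
None
```

The job is done and handed in at about 53 s: three cups brushed tall to low (with an extra stroke in the tall cup), brush back in its tube, all cups plugged, the timer pressed last and released; no verdict came back.

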